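# Tug-test the chocolate shaver's blade cassette, then set the thickness

### The arm

A 6-joint arm with a two-finger parallel gripper is mounted at the origin on a cart in front of the work surface, level with it; the furniture and walls round the work are solid. World frame = base frame: x ahead of the robot, y to its left, z up, the work surface at z = 0. Lengths are in m, angles in rad, forces in N, time in s.
With the tool pointing down it reaches from about 0.25 to 0.725 m from the base axis. Payload 4 kg.
Tool frame: the origin (TCP) lies at the very end of the fingers, on their centre line; the grasp point (between the pads) lies 19 mm behind it; x points along the fingers, y is the direction in which the jaws open and shut, and the axes are right-handed (so a half turn about x gives the same grasp; the last joint's range is limited). The gripper opens to 85 mm and grips with 20 to 120 N. Pads are 22 mm wide; open, the fingers measure 114 mm over their backs; the gripper's body (76 mm by 85 mm) begins 54 mm behind the grasp point. The pads swing forward as they close: fully open they stand 13 mm farther back than shut.
Start: joints at [1.238, 0.241, 0.005, 1.335, 0, 1.571], TCP at [0.163, 0.473, 0.231] pointing down, gripper open.
Joint ranges: [-2.72, 2.72], [-1.05, 1.87], [-1.09, 1.28], [-1.99, 2.15], [-1.42, 1.44], [-3.14, 3.14]. Speed limits (rad/s): [2.79, 2.79, 3.14, 3.14, 3.14, 3.14].

### API

Orientations are given as a unit quaternion [x, y, z, w].
In Python, from workcell import get_obs, camera, job_done gives the robot as it stands. The module is installed in compiled form; this text tells all that it offers.
- The arm moves only by the tool arm_command, never from a script. Its argument "motion" is a list of rows, each an object of numbers: "x", "y", "z": the shift along the tool's x, y, z in m; "roll": the turn about the tool's x in rad; "fingers": the opening, from 0 (shut) to 1 (fully open). A call has 1 to 20 rows; each row shifts and turns the pose as measured when the row begins, along the tool's axes as they then stand; what a row does not reach is not made up. A row lasts 1/12 s, in which the tool goes at most 41.7 mm and 7.16 degrees, less where a joint would pass 70% of its speed; a pose out of reach is approached as far as the arm can. A call is refused whole if a number of a shift passes 0.0417 or a number of a turn 0.125, either way. A call with a gripper value outside its range is refused whole. The fingers move at their own pace and stop on an object; the grip force is fixed at half the most. Time passes only in rows, so rows that do not move let the fingers close. It gives the time, the measured TCP pose, the force and the opening at its end, in the units of the state.
- get_obs(): the state, without advancing time (a new reading comes with each control period).
- camera(name): name is "scene" or "top" or "wrist"; returns a dict with "frame" (480x640x3 uint8, red, green, blue), "intrinsics" (3x3 intrinsics, pixels), "k1" (the pictures are not rectified: a ray, as slopes to the right and down, at radius r is drawn at 1 + k1 r^2 times it, then the intrinsics apply), "rvec" (rotation vector, rad) and "tvec" (3), from world to camera coordinates, as OpenCV has them. Camera axes: x right, y down, z forward; pixel columns grow to the right and rows downward; lengths in m; the calibration is good to about 2 mm. A picture is of the moment at which its call begins. There is no depth.
- job_done(): hands the job in, once; it reports no verdict.
The state is a dict: "clock": time; "joint_pos": joint angles; "joint_vel": joint speeds; "tau": joint torques, N m; "eef_pos": TCP position; "tool_rot": TCP orientation; "ft_force": force on the tool from outside, world axes, zero at the start; "ft_torque": the same for the moment, N m; "grip_width": finger opening in m.
Only numpy, scipy, OpenCV 4.12 (cv2) and the standard library are available. Lean on these libraries where they do the work, as an engineer would, in place of code of your own. Each camera call takes 0.05 s, during which the arm holds its last target.

### The job

Get the chocolate shaver ready: make sure the blade cassette with the red fin is snapped fully home (push it in until it snaps if it is not), then prove it by pulling outwards on the fin with a steady 12 N or so for a good second; it must hold. Once it has held, let go and roll the knurled thickness wheel to the third click from its zero stop, the orange line at the pointers. Leave the cassette home and the cup, the tub and the board with the chocolate where they stand.

Things in the scene. Friction and masses are not known exactly. Their poses are not given: they have to be found in the camera images.
- shaver: Chocolate shaver, a low bench plane fixed to the worktop: 340 mm wide (its y), 130 deep (its x), about 95 high. Steel deck 72 mm up, with fences 9 mm higher; front fence face at x = -65 mm. Origin on the worktop under its middle; -x is its front (towards the robot, give or take 0.3 rad), +y its left, z up. The cassette lies at y = -26 mm, the thickness wheel at y = +154.5 mm.
- cassette (a joint): How far the blade cassette stands out to the front (the shaver's -x), m: 0 home against its stop. Starts snapped home or 13 to 24 mm out. Pushed in, it slides freely (1 N) to 14 mm, needs about 9 N to ride over a spring ball, and from 6 mm snaps in by itself to 1.5 mm or less. Once snapped it has about 1 mm of free play outwards, then the catch holds firmly and lets go only at about 21 N.
- fin (a point): Middle of the cassette's red pull fin, in front of the shaver, moving with the cassette. Upright plate 12 mm thick (shaver's y), 30 mm tall (15 above and below this point), ending in a round head of 16 mm diameter centred 14 mm in front of this point. The red flange, 72 mm wide, is 18 mm behind this point, its top 13 mm above it. Can be gripped across its thickness from straight above.
- catch: Steel spring ball (10 mm) of the cassette's catch, hidden under the cassette; origin at its centre. Not to be touched. While the cassette is home, the force it bears is that with which the cassette is being pulled out.
- wheel (a joint): Angle of the grey knurled thickness wheel, rad: 0 at the zero stop, growing as its top is rolled away from the robot (shaver's +x), to 2.36. It clicks every 0.393 rad (9.4 mm at the rim) and settles on the nearest click when let go; the third is 1.178. About 2 N along the rim carries it over a click. Starts on click 0, 1 or 2. Cream lines mark the clicks, an orange one the third, read at the top.
- wheel_top (a point): Topmost point of the wheel's rim, midway across it, 97.5 mm above the worktop; fixed to the shaver. The wheel (radius 24 mm, 14 mm wide, axis along the shaver's y) stands 6.5 mm proud of its black housing (66 mm along x, 31 along y), which bears two cream pointer lines. A fingertip pressed on it with 5 to 15 N and drawn along x rolls it without slip.
- cup: Wide white cup with a handle, 93 x 120 mm, 59 mm high, to the right of the shaver; origin at the middle of its underside. A bystander.
- cocoa_tub: White-lidded round tub, 113 mm across, 94 mm high, behind the cup; origin at the middle of its underside. A bystander.
- board: Small wooden board, 100 x 150 x 12 mm, left of the shaver; origin at the middle of its underside. A bystander.
- chocolate: Piece of dark chocolate, 66 x 46 x 17 mm, lying on the board; origin at the middle of its underside. A bystander.

How it is judged:
On the way, in this order (a step that is already met when the one before it is completed fails the run):
1. the cassette, snapped home, is pulled outwards so that its catch bears over 8 N for half a second (contact force between catch and anything else above 8 N and value of joint cassette below 0.004 m), for 0.5 s.
2. then the thickness wheel is set to its third click, the cassette still home (value of joint wheel between 1.06029 and 1.29591 rad and value of joint cassette below 0.003 m), for 0.3 s.
At the end, for the whole second after the job is handed in: the cassette is home (less than 3 mm out), the thickness wheel rests on its third click (within a third of a click) (all of step 2 and value of joint cassette above -0.002 m and velocity of joint wheel between -0.05 and 0.05 rad/s); the robot touches nothing.
It fails at once if the cup is knocked about (moved over 3 cm) (distance of cup from where it was at the start of the episode above 0.03 m).
It fails at once if the cocoa tub is knocked about (moved over 3 cm) (distance of cocoa_tub from where it was at the start of the episode above 0.03 m).
It fails at once if the board of chocolate is knocked about (moved over 3 cm) (distance of board from where it was at the start of the episode above 0.03 m).
It fails at once if the chocolate is knocked about (moved over 3 cm) (distance of chocolate from where it was at the start of the episode above 0.03 m).
It also fails if it takes over 54 s, if anything falls off the work surface, if the arm or the gripper's body presses on something with over 40 N, if the wrist force passes 120 N, or if a joint passes its speed limit or range.

## Working session

There is one attempt and no reset: what is moved stays moved. The work goes in short steps, Python scripts to look and compute and a tool call to move; the robot and the scene stay as the last step left them, time stands still between calls to the robot, and variables do not carry over. Pictures are saved under pics/ and viewed, and the job is handed in when it is done.

Besides the shell and the picture viewer there is one more tool, called after "Call:" by a JSON object that holds its "name" and its "arguments", one argument or row to a line. arm_command: Moves the arm, as the interface text tells. Its arguments: {"type":"object","properties":{"motion":{"type":"array","items":{"type":"object","properties":{"x":{"type":"number"},"y":{"type":"number"},"z":{"type":"number"},"roll":{"type":"number"},"fingers":{"type":"number"}}}}},"required":["motion"]}

```bash
mkdir -p pics
cat > h.py <<'E'
import numpy as np, cv2
from workcell import get_obs, camera, job_done
def snap(n,f):
    c=camera(n); cv2.imwrite('pics/'+f,cv2.cvtColor(c['frame'],cv2.COLOR_RGB2BGR))
    np.save('pics/'+f+'.npy',c,allow_pickle=True); return c
def load(f): return np.load('pics/'+f+'.npy',allow_pickle=True).item()
def ray(c,u,v):
    K=np.array(c['intrinsics']);k=c['k1']
    d=np.array([(u-K[0,2])/K[0,0],(v-K[1,2])/K[1,1]])
    s=d.copy()
    for _ in range(30): s=d/(1+k*(s@s))
    R=cv2.Rodrigues(np.array(c['rvec'],float))[0];t=np.array(c['tvec'],float).ravel()
    return -R.T@t, R.T@np.array([s[0],s[1],1.])
def onz(c,u,v,z):
    o,d=ray(c,u,v); return o+d*(z-o[2])/d[2]
def proj(c,p):
    K=np.array(c['intrinsics']);k=c['k1'];R=cv2.Rodrigues(np.array(c['rvec'],float))[0]
    q=R@np.array(p,float)+np.array(c['tvec'],float).ravel(); s=q[:2]/q[2]; s=s*(1+k*(s@s))
    return np.array([K[0,0]*s[0]+K[0,2],K[1,1]*s[1]+K[1,2]])
E
python3 - <<'E'
from h import *
np.set_printoptions(precision=4,suppress=True)
for n in ['scene','top','wrist']:
    c=snap(n,n+'0.png'); o,d=ray(c,320,240); print(n,o,d,c['k1'])
o=get_obs(); print(o)
E
```

```text
scene [-0.179  -0.4536  0.896 ] [ 0.6034  0.371  -0.7061] -0.11226523518244935
top [ 0.2259 -0.0457  1.6273] [ 0.2241 -0.0088 -0.9746] -0.20376372753786268
wrist [0.0958 0.4954 0.3736] [ 0.2497 -0.0881 -0.9645] 1.8825173652852376e-05
{'clock': 0.15, 'joint_pos': array([1.238 , 0.2413, 0.004 , 1.3352, 0.    , 1.5708]), 'joint_vel': array([ 0.001 , -0.0013,  0.0034, -0.0022,  0.0003, -0.0004]), 'tau': array([ -0.0009, -37.2634,  25.2639,   0.0123,  -0.0001,  -0.    ]), 'eef_pos': array([0.1632, 0.4721, 0.2306]), 'tool_rot': array([ 0.1166,  0.6974, -0.1177,  0.6972]), 'ft_force': array([ 0.6335, -0.1785,  0.5359]), 'ft_torque': array([-0.0246,  0.0312, -0.0204]), 'grip_width': 0.08519231472839653}
```

View pics/scene0.png

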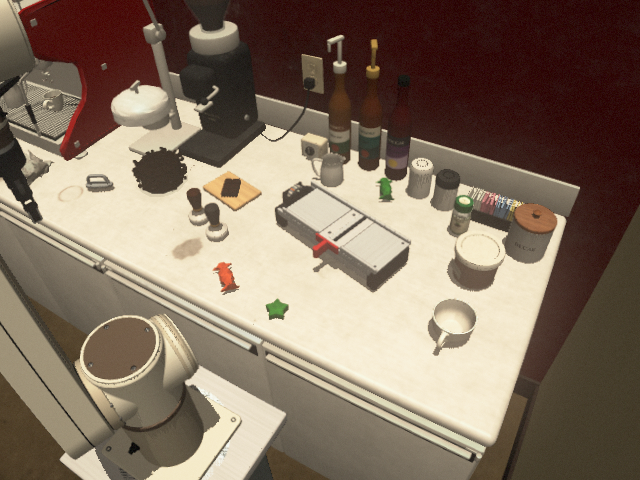

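View pics/top0.png

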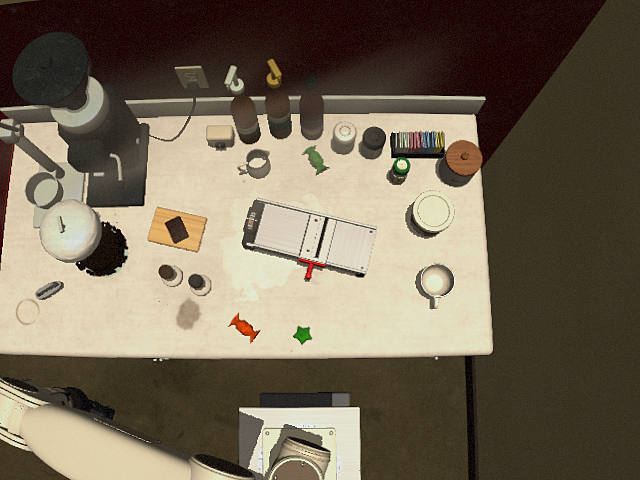

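View pics/wrist0.png

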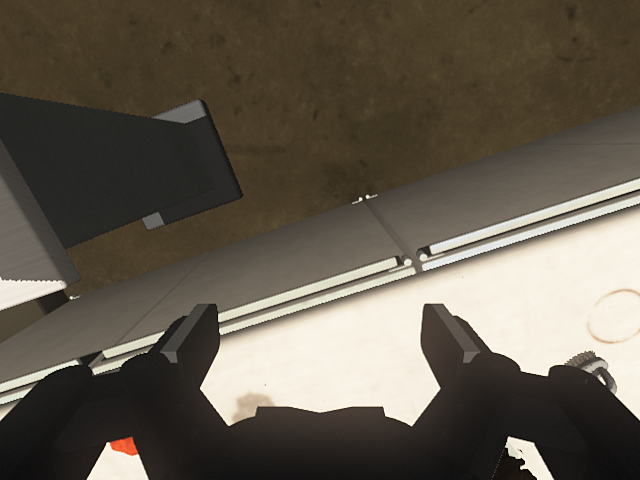

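The top view shows the shaver at about (312,236), its fin at (309,270) and its wheel at the left end, about (251,222). I'll zoom in on these.

Run:
```python
from h import *
t=cv2.imread('pics/top0.png')[190:290,235:385]; cv2.imwrite('pics/z1.png',cv2.resize(t,(800,533),interpolation=cv2.INTER_CUBIC))
t=cv2.imread('pics/scene0.png')[170:300,265:425]; cv2.imwrite('pics/z2.png',cv2.resize(t,(736,598),interpolation=cv2.INTER_CUBIC))
```

```text
(no output)
```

View pics/z1.png

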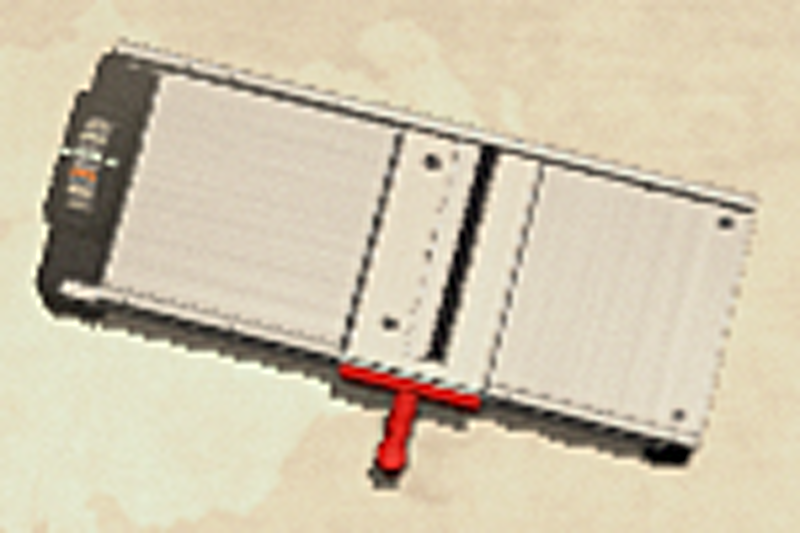

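View pics/z2.png

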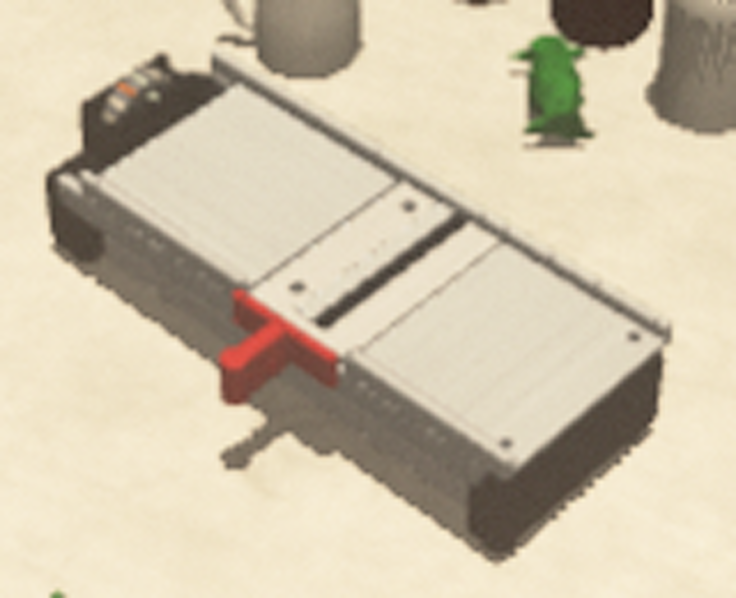

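Run:
```python
from h import *
np.set_printoptions(precision=4,suppress=True)
T=load('top0.png');S=load('scene0.png')
def t(u,v,z): return onz(T,235+(u+.5)/5.3333-.5,190+(v+.5)/5.33-.5,z)
def s(u,v,z): return onz(S,265+(u+.5)/4.6-.5,170+(v+.5)/4.6-.5,z)
def tri(a,b):
    o1,d1=ray(T,235+(a[0]+.5)/5.3333-.5,190+(a[1]+.5)/5.33-.5);o2,d2=ray(S,265+(b[0]+.5)/4.6-.5,170+(b[1]+.5)/4.6-.5)
    d1/=np.linalg.norm(d1);d2/=np.linalg.norm(d2)
    x=np.linalg.lstsq(np.c_[d1,-d2],o2-o1,rcond=None)[0];p,q=o1+d1*x[0],o2+d2*x[1]
    return (p+q)/2,np.linalg.norm(p-q)
f1=t(65,287,.081);f2=t(700,443,.081);r1=t(118,42,.081);r2=t(755,205,.081)
print(f1,f2,r1,r2,np.linalg.norm(f1-f2),np.linalg.norm(r1-r2),np.linalg.norm(f2-r2))
d=f1-f2;print('yaw',np.arctan2(-d[0],d[1]));d=r1-r2;print(np.arctan2(-d[0],d[1]))
print('scene fence',s(520,462,.072),s(668,335,.081),s(215,58,.081),s(90,175,.081))
print('flange L top',tri((341,372),(234,293)),'R',tri((479,400),(338,368)))
print('head',tri((391,462),(232,362)))
print('wheel ptr',t(64,153,.091),t(112,160,.091),'orange',t(84,175,.0955))
print('cup',onz(T,437,280,.05),'board',onz(T,178,229,.012),'flip',onz(T,437,300,.05))
```

```text
[0.574  0.1323 0.081 ] [ 0.4934 -0.1774  0.081 ] [0.6995 0.1078 0.081 ] [ 0.6123 -0.2079  0.081 ] 0.31998151856526835 0.32755446084861395 0.12273257927546584
yaw -0.2545717954806291
-0.26927408556048893
scene fence [ 0.5044 -0.1797  0.072 ] [ 0.6092 -0.2117  0.081 ] [0.6934 0.1026 0.081 ] [0.5738 0.1104 0.081 ]
flange L top (array([ 0.5309, -0.0041,  0.0811]), np.float64(0.002096845763609004)) R (array([ 0.5184, -0.0714,  0.0705]), np.float64(0.002200240396216976))
head (array([ 0.4863, -0.0286,  0.0828]), np.float64(0.0031373934706404906))
wheel ptr [0.6395 0.1327 0.091 ] [0.6357 0.1089 0.091 ] orange [0.627  0.1222 0.0955]
cup [ 0.4768 -0.3691  0.05  ] board [0.6324 0.3334 0.012 ] flip [ 0.4234 -0.3666  0.05  ]
```

```bash
cat >> h.py <<'E'
from scipy.spatial.transform import Rotation as Ro
YAW=-0.262
def shv(yaw=None):
    y=YAW if yaw is None else yaw
    return np.array([np.cos(y),np.sin(y),0]),np.array([-np.sin(y),np.cos(y),0])
def rel(target,yaw=None):
    """shift in tool axes to a target TCP + roll to bring jaw (tool y) onto shaver +-y"""
    o=get_obs();R=Ro.from_quat(o['tool_rot']).as_matrix();d=R.T@(np.array(target)-o['eef_pos'])
    sx,sy=shv(yaw); c=np.array([sy@R[:,1],sy@R[:,2]]); ang=np.arctan2(c[1],c[0])
    for a in (ang,ang-np.pi*np.sign(ang)): print('roll opt',round(a,4))
    print('shift tool',d.round(4),'clock',o['clock'],'eef',o['eef_pos'].round(4),'q',o['joint_pos'].round(3),'F',o['ft_force'].round(2),'w',round(o['grip_width'],4))
    print('R cols\n',R.round(4))
    return R,d
E
python3 - <<'E'
from h import *
rel([0.45,-0.01,0.24])
E
```

```text
roll opt -0.0708
roll opt 3.0708
shift tool [-0.0088 -0.362   0.4286] clock 0.15 eef [0.1632 0.4721 0.2306] q [1.238 0.241 0.004 1.335 0.    1.571] F [ 0.63 -0.18  0.54] w 0.0852
R cols
 [[-5.000e-04  3.267e-01  9.451e-01]
 [-1.500e-03  9.451e-01 -3.267e-01]
 [-1.000e+00 -1.600e-03 -0.000e+00]]
```

Call:
{"name": "arm_command", "arguments": {
  "motion": [
    {"y": -0.026, "z": 0.031, "roll": -0.005},
    {"y": -0.026, "z": 0.031, "roll": -0.005},
    {"y": -0.026, "z": 0.031, "roll": -0.005},
    {"y": -0.026, "z": 0.031, "roll": -0.005},
    {"y": -0.026, "z": 0.031, "roll": -0.005},
    {"y": -0.026, "z": 0.031, "roll": -0.005},
    {"y": -0.026, "z": 0.031, "roll": -0.005},
    {"y": -0.026, "z": 0.031, "roll": -0.005},
    {"y": -0.026, "z": 0.031, "roll": -0.005},
    {"y": -0.026, "z": 0.031, "roll": -0.005},
    {"y": -0.026, "z": 0.031, "roll": -0.005},
    {"y": -0.026, "z": 0.031, "roll": -0.005}
  ]
}}

```text
schema error: expected keys x, y, z, roll, fingers
```

Run:
```python
from h import *
rel([0.45,-0.01,0.24])
```

```text
roll opt -0.0708
roll opt 3.0708
shift tool [-0.0088 -0.362   0.4286] clock 0.15 eef [0.1632 0.4721 0.2306] q [1.238 0.241 0.004 1.335 0.    1.571] F [ 0.63 -0.18  0.54] w 0.0852
R cols
 [[-5.000e-04  3.267e-01  9.451e-01]
 [-1.500e-03  9.451e-01 -3.267e-01]
 [-1.000e+00 -1.600e-03 -0.000e+00]]
```

Call:
{"name": "arm_command", "arguments": {
  "motion": [
    {"x": 0, "y": -0.026, "z": 0.031, "roll": -0.005, "fingers": 0.5},
    {"x": 0, "y": -0.026, "z": 0.031, "roll": -0.005, "fingers": 0.5},
    {"x": 0, "y": -0.026, "z": 0.031, "roll": -0.005, "fingers": 0.5},
    {"x": 0, "y": -0.026, "z": 0.031, "roll": -0.005, "fingers": 0.5},
    {"x": 0, "y": -0.026, "z": 0.031, "roll": -0.005, "fingers": 0.5},
    {"x": 0, "y": -0.026, "z": 0.031, "roll": -0.005, "fingers": 0.5},
    {"x": 0, "y": -0.026, "z": 0.031, "roll": -0.005, "fingers": 0.5},
    {"x": 0, "y": -0.026, "z": 0.031, "roll": -0.005, "fingers": 0.5},
    {"x": 0, "y": -0.026, "z": 0.031, "roll": -0.005, "fingers": 0.5},
    {"x": 0, "y": -0.026, "z": 0.031, "roll": -0.005, "fingers": 0.5},
    {"x": 0, "y": -0.026, "z": 0.031, "roll": -0.005, "fingers": 0.5},
    {"x": 0, "y": -0.026, "z": 0.031, "roll": -0.005, "fingers": 0.5}
  ]
}}

```text
clock: 1.15
eef_pos: [0.4293, 0.0565, 0.227]
tool_rot: [0.088, 0.702, -0.089, 0.701]
ft_force: [0.7, 0.8, -0.5]
grip_width: 0.0426
```

Run:
```python
from h import *
rel([0.45,-0.01,0.24])
```

```text
roll opt 0.0113
roll opt -3.1303
shift tool [-0.013  -0.0593  0.0365] clock 1.15 eef [0.4293 0.0565 0.227 ] q [ 1.320e-01  1.130e-01 -1.640e-01  1.297e+00 -1.000e-03  3.820e-01] F [ 0.72  0.76 -0.5 ] w 0.0426
R cols
 [[-0.0026  0.248   0.9687]
 [-0.0017  0.9687 -0.248 ]
 [-1.     -0.0022 -0.0021]]
```

Call:
{"name": "arm_command", "arguments": {
  "motion": [
    {"x": -0.006, "y": -0.03, "z": 0.018, "roll": 0.006, "fingers": 0.5},
    {"x": -0.006, "y": -0.03, "z": 0.018, "roll": 0.005, "fingers": 0.5},
    {"x": 0, "y": 0, "z": 0, "roll": 0, "fingers": 0.5}
  ]
}}

```text
clock: 1.4
eef_pos: [0.4528, -0.02, 0.238]
tool_rot: [0.094, 0.701, -0.097, 0.7]
ft_force: [0.5, 0.5, -0.3]
grip_width: 0.0424
```

Run:
```python
from h import *
rel([0.45,-0.01,0.24]); snap('wrist','w1.png')
```

```text
roll opt -0.0086
roll opt 3.133
shift tool [-0.002   0.0089 -0.0054] clock 1.4 eef [ 0.4528 -0.02    0.238 ] q [-0.041  0.147 -0.094  1.332 -0.004  0.229] F [ 0.52  0.49 -0.35] w 0.0424
R cols
 [[-0.0022  0.2673  0.9636]
 [-0.004   0.9636 -0.2673]
 [-1.     -0.0045 -0.0011]]
```

View pics/w1.png

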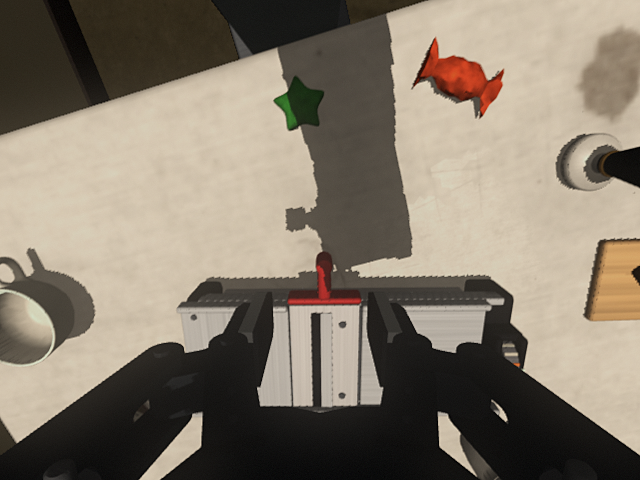

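Run:
```python
from h import *
np.set_printoptions(precision=4,suppress=True)
t=cv2.imread('pics/w1.png')[230:350,250:410]; cv2.imwrite('pics/z3.png',cv2.resize(t,(800,600),interpolation=cv2.INTER_CUBIC))
c=load('w1.png');print(ray(c,320,240))
im=cv2.cvtColor(c['frame'],cv2.COLOR_RGB2HSV);R=c['frame'].astype(int)
m=((R[...,0]>2.2*R[...,1])&(R[...,0]>2.2*R[...,2])&(R[...,0]>60));m[:200]=0
for v in range(245,312,2):
    xs=np.where(m[v])[0]
    if len(xs): print(v,xs.min(),xs.max(),onz(c,(xs.min()+xs.max())/2,v,.0815)[:2])
```

```text
(array([ 0.3844, -0.0006,  0.3812]), array([ 0.2529, -0.0745, -0.9648]))
265 317 330 [ 0.487  -0.0271]
267 317 331 [ 0.489  -0.0271]
269 317 330 [ 0.4908 -0.0281]
271 317 329 [ 0.4926 -0.0291]
273 318 324 [ 0.494  -0.0314]
275 318 325 [ 0.496  -0.0315]
277 318 324 [ 0.4978 -0.0325]
279 318 324 [ 0.4998 -0.033 ]
281 318 325 [ 0.5018 -0.0331]
283 318 325 [ 0.5038 -0.0336]
285 318 325 [ 0.5057 -0.0342]
287 318 326 [ 0.5078 -0.0342]
289 318 327 [ 0.5099 -0.0343]
291 317 330 [ 0.5122 -0.034 ]
293 318 329 [ 0.5141 -0.0345]
295 318 329 [ 0.5161 -0.035 ]
297 318 358 [ 0.5218 -0.0223]
299 288 360 [ 0.5203 -0.0357]
301 288 360 [ 0.5223 -0.0362]
303 288 359 [ 0.5242 -0.0372]
```

View pics/z3.png

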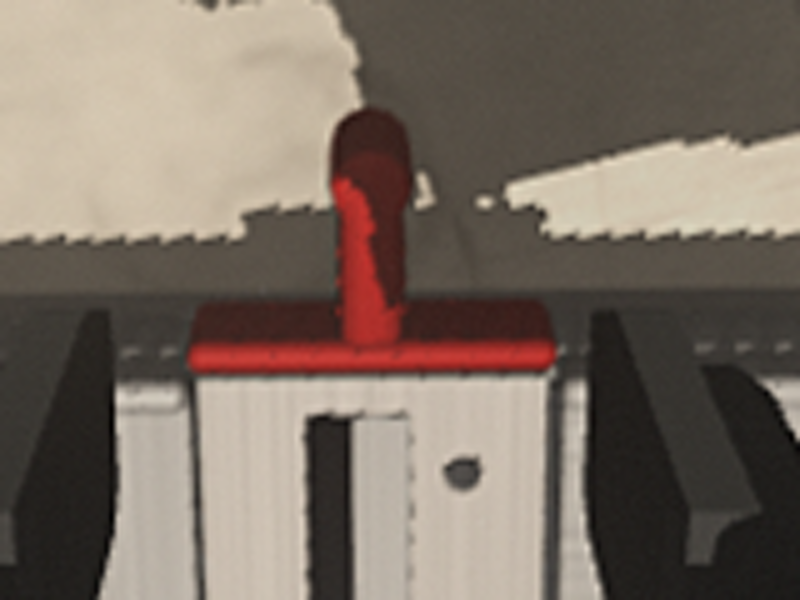

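The wrist view shows the red flange (rows 299–304) lying close against the fence and the head at about (323,266). So the cassette looks home. Fin at about (0.506,-0.032), z ≈ 0.068. Next I'll move above it.

Run:
```python
from h import *
rel([0.5056,-0.032,0.11])
```

```text
roll opt -0.0073
roll opt 3.1343
shift tool [0.1273 0.0012 0.0561] clock 1.45 eef [ 0.4517 -0.018   0.2375] q [-0.038  0.146 -0.097  1.332 -0.002  0.231] F [-1.24  0.67 -1.06] w 0.0427
R cols
 [[-0.0041  0.266   0.964 ]
 [-0.0021  0.964  -0.2661]
 [-1.     -0.0031 -0.0033]]
```

Call:
{"name": "arm_command", "arguments": {
  "motion": [
    {"x": 0.03, "y": 0, "z": 0.014, "roll": -0.004, "fingers": 0.5},
    {"x": 0.03, "y": 0, "z": 0.014, "roll": -0.003, "fingers": 0.5},
    {"x": 0.03, "y": 0, "z": 0.014, "roll": 0, "fingers": 0.5},
    {"x": 0.03, "y": 0, "z": 0.014, "roll": 0, "fingers": 0.5},
    {"x": 0, "y": 0, "z": 0, "roll": 0, "fingers": 0.5},
    {"x": 0, "y": 0, "z": 0, "roll": 0, "fingers": 0.5}
  ]
}}

```text
clock: 1.95
eef_pos: [0.5066, -0.0297, 0.1141]
tool_rot: [0.092, 0.702, -0.092, 0.7]
ft_force: [-0.3, 0.4, 1.6]
grip_width: 0.0426
```

Run:
```python
from h import *
rel([0.5056,-0.032,0.052]); c=snap('wrist','w2.png');rel([0.5056,-0.032,0.052]);
```

```text
roll opt 0.0014
roll opt -3.1402
shift tool [ 0.0621 -0.0025 -0.0003] clock 1.95 eef [ 0.5066 -0.0297  0.1141] q [-5.900e-02  3.390e-01 -1.790e-01  1.055e+00  1.000e-03  2.020e-01] F [-0.33  0.37  1.64] w 0.0426
R cols
 [[-1.800e-03  2.577e-01  9.662e-01]
 [ 9.000e-04  9.662e-01 -2.577e-01]
 [-1.000e+00  4.000e-04 -2.000e-03]]
roll opt 0.0017
roll opt -3.1399
shift tool [ 0.062  -0.0025  0.0003] clock 2.0 eef [ 0.5061 -0.0295  0.114 ] q [-5.900e-02  3.390e-01 -1.790e-01  1.055e+00  1.000e-03  2.020e-01] F [-0.26 -0.15  0.13] w 0.0427
R cols
 [[-2.600e-03  2.574e-01  9.663e-01]
 [ 1.000e-03  9.663e-01 -2.574e-01]
 [-1.000e+00  2.000e-04 -2.800e-03]]
```

View pics/w2.png

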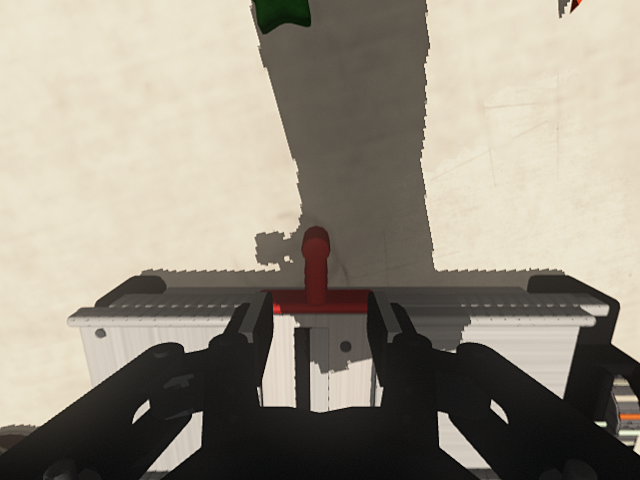

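Run:
```python
from h import *
np.set_printoptions(precision=4,suppress=True)
t=cv2.imread('pics/w2.png')[215:335,240:400]; cv2.imwrite('pics/z4.png',cv2.resize(t,(800,600),interpolation=cv2.INTER_CUBIC))
c=load('w2.png')
print('fin pred',proj(c,[.5056,-.032,.083]),'tcp',proj(c,get_obs()['eef_pos']))
for u,v,z in [(316,240,.083),(320,309,.081),(270,305,.081),(370,305,.081)]: print(u,v,onz(c,u,v,z))
```

```text
fin pred [315.696  280.9158] tcp [320.3385 306.0515]
316 240 [ 0.4833 -0.0258  0.083 ]
320 309 [ 0.5235 -0.0343  0.081 ]
270 305 [ 0.5138 -0.061   0.081 ]
370 305 [ 0.5283 -0.0064  0.081 ]
```

View pics/z4.png

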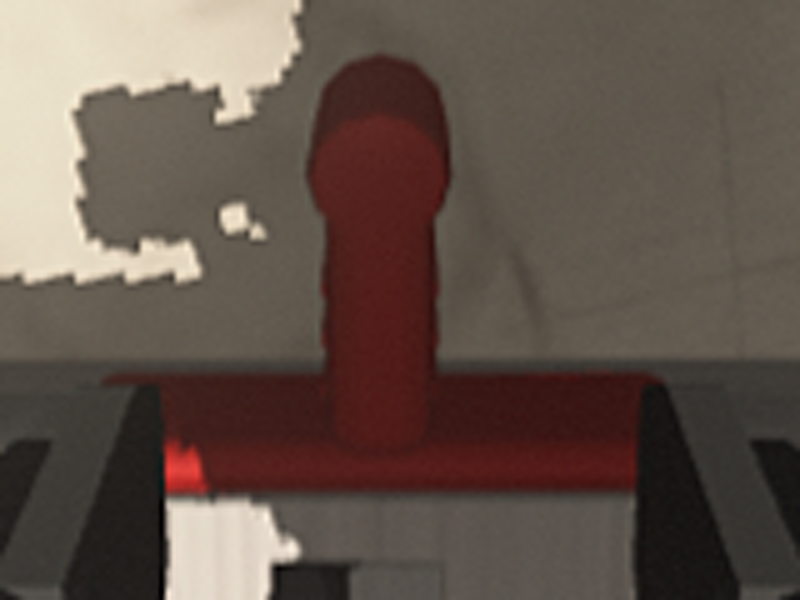

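Run:
```python
from h import *
rel([0.504,-0.032,0.052]);
```

```text
roll opt 0.0017
roll opt -3.1399
shift tool [ 0.062  -0.0029 -0.0012] clock 2.0 eef [ 0.5061 -0.0295  0.114 ] q [-5.900e-02  3.390e-01 -1.790e-01  1.055e+00  1.000e-03  2.020e-01] F [-0.26 -0.15  0.13] w 0.0427
R cols
 [[-2.600e-03  2.574e-01  9.663e-01]
 [ 1.000e-03  9.663e-01 -2.574e-01]
 [-1.000e+00  2.000e-04 -2.800e-03]]
```

Call:
{"name": "arm_command", "arguments": {
  "motion": [
    {"x": 0.016, "y": -0.003, "z": -0.001, "roll": 0, "fingers": 0.5},
    {"x": 0.016, "y": 0, "z": 0, "roll": 0, "fingers": 0.5},
    {"x": 0.016, "y": 0, "z": 0, "roll": 0, "fingers": 0.5},
    {"x": 0.012, "y": 0, "z": 0, "roll": 0, "fingers": 0.5},
    {"x": 0, "y": 0, "z": 0, "roll": 0, "fingers": 0.5},
    {"x": 0, "y": 0, "z": 0, "roll": 0, "fingers": 0.5}
  ]
}}

```text
clock: 2.5
eef_pos: [0.5072, -0.0276, 0.0636]
tool_rot: [0.09, 0.697, -0.088, 0.706]
ft_force: [0.2, 0.2, -0.1]
grip_width: 0.0427
```

Run:
```python
from h import *
c=snap('wrist','w3.png');rel([0.504,-0.032,0.052]);
```

```text
roll opt 0.0083
roll opt -3.1333
shift tool [ 0.0117 -0.0051 -0.0022] clock 2.55 eef [ 0.5073 -0.0276  0.0638] q [-0.056  0.386 -0.26   0.913  0.002  0.198] F [-0.71  1.01 -0.43] w 0.0429
R cols
 [[ 0.0122  0.251   0.9679]
 [ 0.0013  0.968  -0.251 ]
 [-0.9999  0.0044  0.0115]]
```

View pics/w3.png

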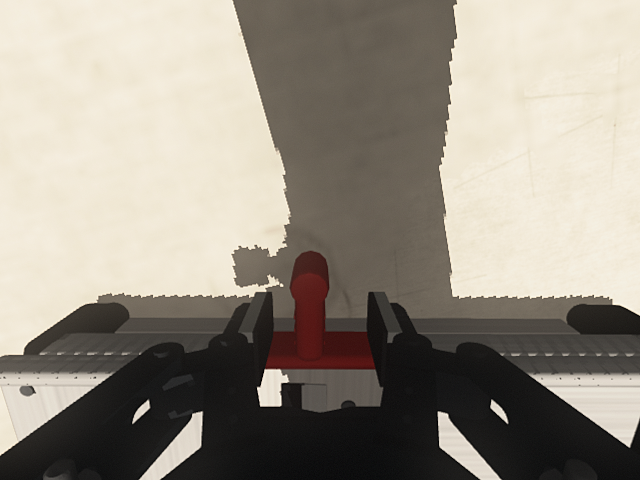

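Call:
{"name": "arm_command", "arguments": {
  "motion": [
    {"x": 0, "y": -0.005, "z": -0.004, "roll": 0.008, "fingers": 0.5},
    {"x": 0.006, "y": 0, "z": 0, "roll": 0, "fingers": 0.5},
    {"x": 0.006, "y": 0, "z": 0, "roll": 0, "fingers": 0.5},
    {"x": 0, "y": 0, "z": 0, "roll": 0, "fingers": 0.5}
  ]
}}

```text
clock: 2.88
eef_pos: [0.5047, -0.0315, 0.056]
tool_rot: [0.093, 0.694, -0.091, 0.708]
ft_force: [0.1, -0.2, -0.5]
grip_width: 0.0427
```

Run:
```python
from h import *
c=snap('wrist','w4.png');rel([0.504,-0.032,0.052]);
```

```text
roll opt 0.0002
roll opt -3.1414
shift tool [ 0.0043 -0.0008 -0.0009] clock 2.9333 eef [ 0.505  -0.0315  0.0563] q [-0.064  0.385 -0.284  0.88   0.002  0.198] F [ 0.28 -0.15 -0.69] w 0.0433
R cols
 [[ 2.140e-02  2.587e-01  9.657e-01]
 [ 7.000e-04  9.659e-01 -2.587e-01]
 [-9.998e-01  6.200e-03  2.050e-02]]
```

View pics/w4.png

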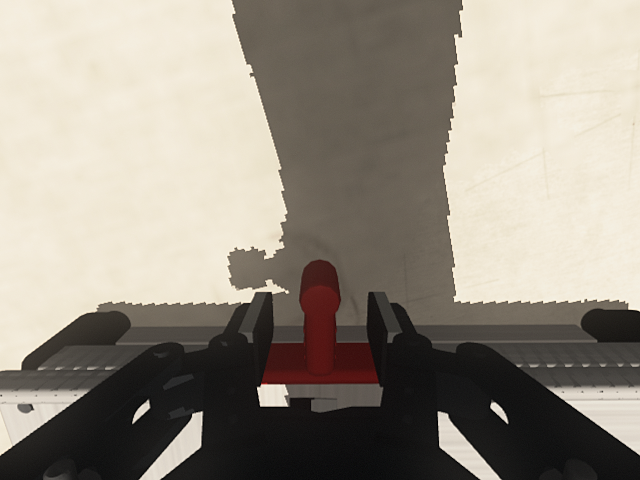

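The fin (column 320) sits midway between the pads (271 and 370). Now I'll close the gripper.

Call:
{"name": "arm_command", "arguments": {
  "motion": [
    {"x": 0.002, "y": 0, "z": 0, "roll": 0, "fingers": 0},
    {"x": 0, "y": 0, "z": 0, "roll": 0, "fingers": 0},
    {"x": 0, "y": 0, "z": 0, "roll": 0, "fingers": 0},
    {"x": 0, "y": 0, "z": 0, "roll": 0, "fingers": 0},
    {"x": 0, "y": 0, "z": 0, "roll": 0, "fingers": 0},
    {"x": 0, "y": 0, "z": 0, "roll": 0, "fingers": 0}
  ]
}}

```text
clock: 3.43
eef_pos: [0.5053, -0.0317, 0.0544]
tool_rot: [0.093, 0.694, -0.091, 0.709]
ft_force: [-0.6, 0.6, 1.1]
grip_width: 0.0113
```

Run:
```python
from h import *
c=snap('wrist','w5.png');rel([0.504,-0.032,0.052]);
```

```text
roll opt 0.0007
roll opt -3.1409
shift tool [ 0.0024 -0.0006 -0.0013] clock 3.4833 eef [ 0.5054 -0.0317  0.0544] q [-0.064  0.389 -0.285  0.876  0.001  0.198] F [ 0.23 -0.09  0.67] w 0.0107
R cols
 [[ 2.140e-02  2.582e-01  9.658e-01]
 [ 1.000e-04  9.661e-01 -2.583e-01]
 [-9.998e-01  5.600e-03  2.070e-02]]
```

View pics/w5.png

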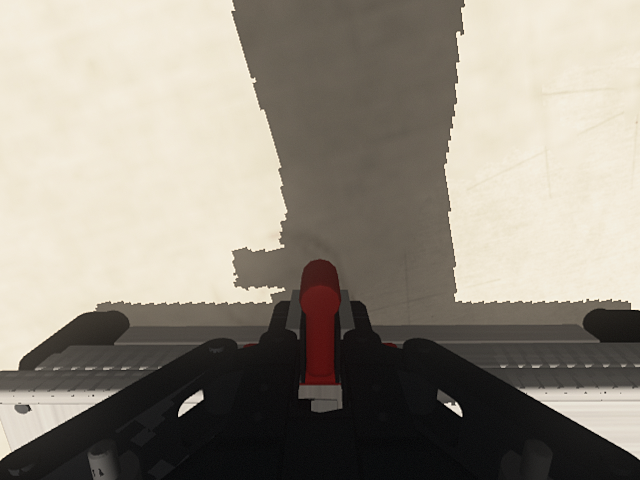

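Gripped: the opening reads 11 mm on the 12 mm plate. Next, a gentle inward push to test that it's home.

Call:
{"name": "arm_command", "arguments": {
  "motion": [
    {"x": 0, "y": 0, "z": 0.002, "roll": 0, "fingers": 0},
    {"x": 0, "y": 0, "z": 0.003, "roll": 0, "fingers": 0}
  ]
}}

```text
clock: 3.65
eef_pos: [0.5059, -0.0319, 0.0544]
tool_rot: [0.093, 0.697, -0.09, 0.706]
ft_force: [-11.7, 5.2, 12.9]
grip_width: 0.0109
```

Run:
```python
from h import *
rel([0.504,-0.032,0.052]);
```

```text
roll opt 0.0014
roll opt -3.1402
shift tool [ 0.0023 -0.0006 -0.0018] clock 3.65 eef [ 0.5059 -0.0319  0.0544] q [-0.065  0.395 -0.275  0.888  0.003  0.196] F [-11.68   5.18  12.91] w 0.0109
R cols
 [[ 0.0131  0.2576  0.9662]
 [ 0.0025  0.9662 -0.2576]
 [-0.9999  0.0057  0.012 ]]
```

A 12.6 N push moved it only 0.6 mm, so it's against its stop. Next I'll pull outward in small increments.

Call:
{"name": "arm_command", "arguments": {
  "motion": [
    {"x": 0, "y": 0, "z": 0, "roll": 0, "fingers": 0},
    {"x": 0, "y": 0, "z": -0.001, "roll": 0, "fingers": 0},
    {"x": 0, "y": 0, "z": -0.001, "roll": 0, "fingers": 0}
  ]
}}

```text
clock: 3.9
eef_pos: [0.5051, -0.0316, 0.0545]
tool_rot: [0.093, 0.696, -0.091, 0.706]
ft_force: [1.3, -0.1, -1.2]
grip_width: 0.0108
```

Run:
```python
from h import *
rel([0.504,-0.032,0.052]);
```

```text
roll opt 0.0016
roll opt -3.14
shift tool [ 0.0024 -0.0006 -0.001 ] clock 3.9 eef [ 0.5051 -0.0316  0.0545] q [-0.064  0.392 -0.279  0.884  0.003  0.196] F [ 1.31 -0.11 -1.22] w 0.0108
R cols
 [[ 0.0152  0.2574  0.9662]
 [ 0.0016  0.9663 -0.2575]
 [-0.9999  0.0054  0.0142]]
```

Call:
{"name": "arm_command", "arguments": {
  "motion": [
    {"x": 0, "y": 0, "z": -0.002, "roll": 0, "fingers": 0},
    {"x": 0, "y": 0, "z": -0.002, "roll": 0, "fingers": 0}
  ]
}}

```text
clock: 4.07
eef_pos: [0.5047, -0.0316, 0.0545]
tool_rot: [0.093, 0.693, -0.091, 0.709]
ft_force: [7.3, -1.5, -6.7]
grip_width: 0.0109
```

Run:
```python
from h import *
rel([0.504,-0.032,0.052]);
```

```text
roll opt 0.0009
roll opt -3.1407
shift tool [ 0.0025 -0.0006 -0.0006] clock 4.0667 eef [ 0.5047 -0.0316  0.0545] q [-0.063  0.387 -0.288  0.874  0.001  0.198] F [ 7.32 -1.47 -6.65] w 0.0109
R cols
 [[ 2.190e-02  2.580e-01  9.659e-01]
 [-4.000e-04  9.661e-01 -2.581e-01]
 [-9.998e-01  5.200e-03  2.130e-02]]
```

Call:
{"name": "arm_command", "arguments": {
  "motion": [
    {"x": 0, "y": 0, "z": -0.003, "roll": 0, "fingers": 0},
    {"x": 0, "y": 0, "z": -0.003, "roll": 0, "fingers": 0},
    {"x": 0, "y": 0, "z": -0.003, "roll": 0, "fingers": 0}
  ]
}}

```text
clock: 4.32
eef_pos: [0.5048, -0.0316, 0.0546]
tool_rot: [0.092, 0.687, -0.093, 0.715]
ft_force: [9.2, -3.1, -7.7]
grip_width: 0.0111
```

Run:
```python
from h import *
rel([0.504,-0.032,0.052]);
```

```text
roll opt -0.0005
roll opt 3.1411
shift tool [ 0.0026 -0.0006 -0.0008] clock 4.3167 eef [ 0.5048 -0.0316  0.0546] q [-0.061  0.376 -0.306  0.851 -0.003  0.202] F [ 9.2  -3.15 -7.69] w 0.0111
R cols
 [[ 0.0385  0.2593  0.965 ]
 [-0.0053  0.9658 -0.2593]
 [-0.9992  0.0049  0.0385]]
```

Call:
{"name": "arm_command", "arguments": {
  "motion": [
    {"x": 0, "y": 0, "z": -0.004, "roll": 0, "fingers": 0}
  ]
}}

```text
clock: 4.4
eef_pos: [0.5048, -0.0316, 0.0547]
tool_rot: [0.092, 0.685, -0.093, 0.717]
ft_force: [13.2, -4.2, -10.4]
grip_width: 0.011
```

Run:
```python
from h import *
sx,_=shv()
def p():
    o=get_obs();R=Ro.from_quat(o['tool_rot']).as_matrix();print(round(o['clock'],2),'Fout',round(o['ft_force']@sx,2),'Fz',o['ft_force'][2].round(2),o['eef_pos'].round(4),'tilt',R[0,0].round(4))
p()
for i in range(6): camera('wrist'); p()
```

```text
4.4 Fout 13.87 Fz -10.35 [ 0.5048 -0.0316  0.0547] tilt 0.0456
4.45 Fout 12.58 Fz -10.72 [ 0.5047 -0.0316  0.0547] tilt 0.0461
4.5 Fout 11.92 Fz -9.61 [ 0.5048 -0.0316  0.0547] tilt 0.0457
4.55 Fout 11.6 Fz -9.96 [ 0.5047 -0.0316  0.0547] tilt 0.0455
4.6 Fout 11.98 Fz -8.75 [ 0.5048 -0.0316  0.0547] tilt 0.0454
4.65 Fout 10.77 Fz -9.04 [ 0.5047 -0.0316  0.0547] tilt 0.0453
4.7 Fout 11.55 Fz -9.34 [ 0.5048 -0.0316  0.0547] tilt 0.0453
```

Holding the target keeps a steady pull of about 12 N, so I'll hold it for over a second.

Run:
```python
from h import *
sx,_=shv()
for i in range(24):
    camera('wrist')
    o=get_obs()
    if i%3==2: print(round(o['clock'],2),'Fout',round(o['ft_force']@sx,2),o['eef_pos'].round(4))
snap('wrist','w6.png')
```

```text
4.85 Fout 10.92 [ 0.5047 -0.0316  0.0547]
5.0 Fout 11.79 [ 0.5048 -0.0316  0.0547]
5.15 Fout 11.52 [ 0.5047 -0.0316  0.0547]
5.3 Fout 10.58 [ 0.5048 -0.0316  0.0547]
5.45 Fout 10.97 [ 0.5048 -0.0316  0.0547]
5.6 Fout 11.63 [ 0.5047 -0.0316  0.0547]
5.75 Fout 11.37 [ 0.5048 -0.0316  0.0547]
5.9 Fout 11.08 [ 0.5048 -0.0316  0.0547]
```

View pics/w6.png

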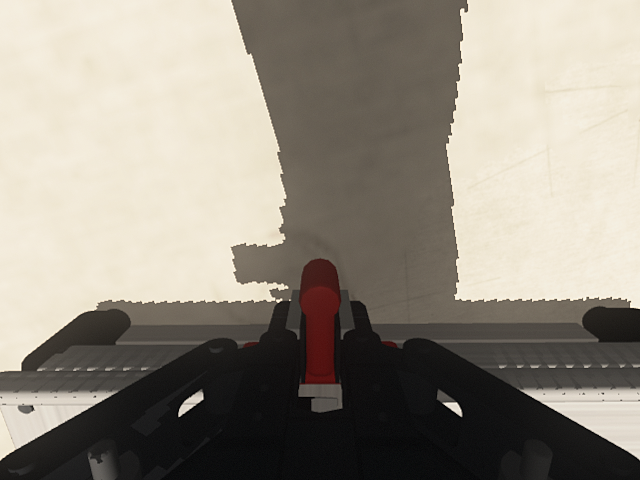

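It held at 11–12 N for about 1.5 s (11 N minimum or so) with no movement. Now I'll release the tension, open the gripper and lift.

Call:
{"name": "arm_command", "arguments": {
  "motion": [
    {"x": 0, "y": 0, "z": 0, "roll": 0, "fingers": 0},
    {"x": 0, "y": 0, "z": 0.001, "roll": 0, "fingers": 0},
    {"x": 0, "y": 0, "z": 0, "roll": 0, "fingers": 0.5},
    {"x": 0, "y": 0, "z": 0, "roll": 0, "fingers": 0.5},
    {"x": 0, "y": 0, "z": 0, "roll": 0, "fingers": 0.5},
    {"x": 0, "y": 0, "z": 0, "roll": 0, "fingers": 0.5}
  ]
}}

```text
clock: 6.45
eef_pos: [0.5048, -0.0316, 0.0542]
tool_rot: [0.093, 0.686, -0.093, 0.716]
ft_force: [0.1, 0.8, 0.2]
grip_width: 0.0428
```

Run:
```python
from h import *
rel([0.45,0.07,0.24]); snap('wrist','w7.png')
```

```text
roll opt -0.0018
roll opt 3.1398
shift tool [-0.1885  0.0849 -0.0713] clock 6.45 eef [ 0.5048 -0.0316  0.0542] q [-0.061  0.373 -0.311  0.843 -0.003  0.203] F [0.06 0.82 0.24] w 0.0428
R cols
 [[ 0.0429  0.2605  0.9645]
 [-0.0057  0.9655 -0.2605]
 [-0.9991  0.0057  0.0429]]
```

View pics/w7.png

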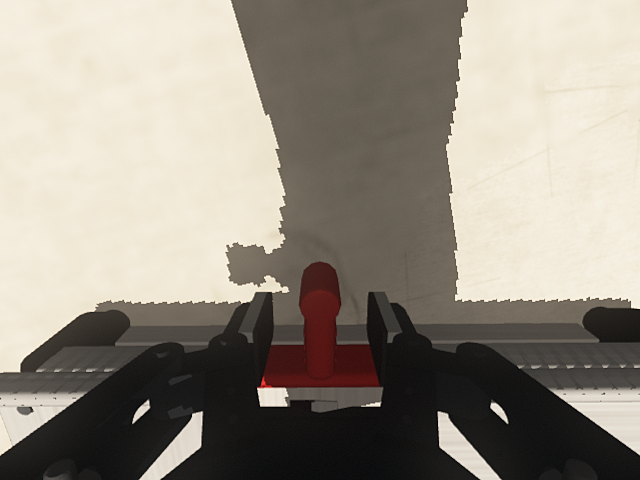

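Call:
{"name": "arm_command", "arguments": {
  "motion": [
    {"x": -0.02, "y": 0, "z": 0, "roll": 0, "fingers": 0.5},
    {"x": -0.03, "y": 0, "z": 0, "roll": 0, "fingers": 0.5},
    {"x": -0.03, "y": 0, "z": 0, "roll": 0, "fingers": 0.7},
    {"x": -0.03, "y": 0, "z": 0, "roll": 0, "fingers": 1},
    {"x": -0.02, "y": 0.015, "z": 0, "roll": 0, "fingers": 1},
    {"x": -0.01, "y": 0.025, "z": 0.015, "roll": 0, "fingers": 1},
    {"x": 0, "y": 0.03, "z": 0.015, "roll": 0, "fingers": 1},
    {"x": 0, "y": 0.03, "z": 0.015, "roll": 0, "fingers": 1},
    {"x": 0, "y": 0.03, "z": 0.015, "roll": 0, "fingers": 1},
    {"x": 0, "y": 0.02, "z": 0.015, "roll": 0, "fingers": 1},
    {"x": 0, "y": 0, "z": 0, "roll": 0, "fingers": 1}
  ]
}}

```text
clock: 7.42
eef_pos: [0.6111, 0.099, 0.2052]
tool_rot: [0.096, 0.686, -0.094, 0.715]
ft_force: [0.6, 0.1, 0.5]
grip_width: 0.0854
```

Run:
```python
from h import *
rel([0.63,0.12,0.2]); snap('wrist','w8.png')
```

```text
roll opt -0.0078
roll opt 3.1337
shift tool [0.006  0.0252 0.0124] clock 7.4167 eef [0.6111 0.099  0.2052] q [ 0.166  0.458  0.249  1.321 -0.01   0.435] F [0.59 0.1  0.53] w 0.0854
R cols
 [[ 0.0419  0.2663  0.963 ]
 [-0.0032  0.9639 -0.2664]
 [-0.9991  0.008   0.0413]]
```

View pics/w8.png

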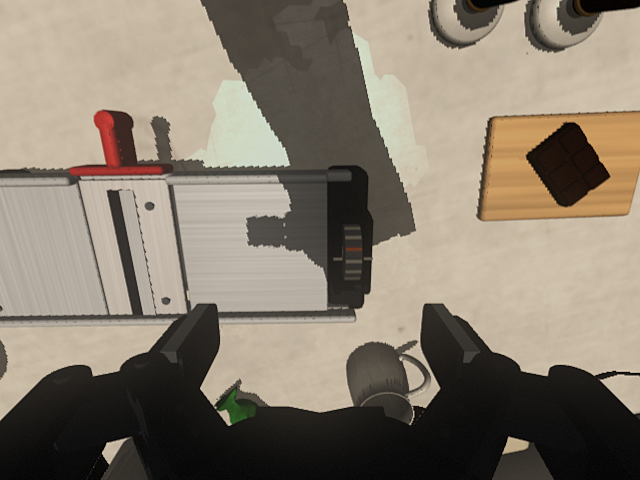

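Run:
```python
from h import *
np.set_printoptions(precision=4,suppress=True)
c=load('w8.png')
t=c['frame'][215:290,310:410,::-1].astype(float);t=np.clip(255*(t/255)**.6,0,255).astype('uint8'); cv2.imwrite('pics/z5.png',cv2.resize(t,(800,600),interpolation=cv2.INTER_CUBIC))
for u,v,z in [(352,258,.0975),(352,258,.091),(352,250,.0965),(352,280,.091),(352,222,.091)]: print(u,v,onz(c,u,v,z))
```

```text
352 258 [0.6339 0.1191 0.0975]
352 258 [0.6365 0.1191 0.091 ]
352 250 [0.6279 0.1207 0.0965]
352 280 [0.655  0.1146 0.091 ]
352 222 [0.6078 0.1261 0.091 ]
```

View pics/z5.png

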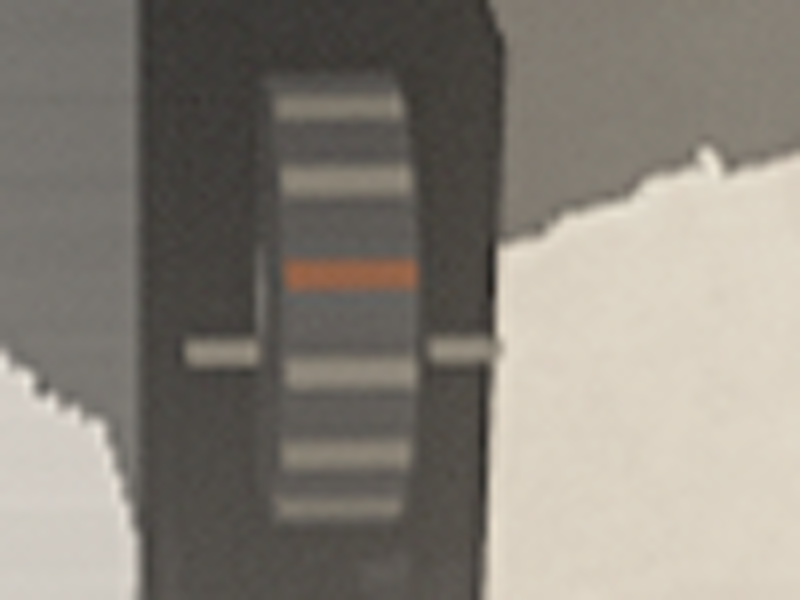

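The wheel line at the pointers, allowing for parallax (crop row 372 against 373 predicted), is cream, with the orange one next towards the robot. So it's on click 2 and needs one click (+9.4 mm). Wheel top ≈ (0.637, 0.120).

Run:
```python
from h import *
rel([0.632,0.121,0.112])
```

```text
roll opt -0.0083
roll opt 3.1333
shift tool [0.0938 0.0277 0.0119] clock 7.4667 eef [0.6094 0.0979 0.2051] q [ 0.164  0.456  0.245  1.322 -0.011  0.434] F [ 0.09 -0.25 -0.29] w 0.0858
R cols
 [[ 0.0399  0.2668  0.9629]
 [-0.0041  0.9637 -0.2668]
 [-0.9992  0.0067  0.0395]]
```

Call:
{"name": "arm_command", "arguments": {
  "motion": [
    {"x": 0, "y": 0.014, "z": 0.006, "roll": -0.008, "fingers": 0},
    {"x": 0, "y": 0.014, "z": 0.006, "roll": 0, "fingers": 0},
    {"x": 0, "y": 0, "z": 0, "roll": 0, "fingers": 0},
    {"x": 0, "y": 0, "z": 0, "roll": 0, "fingers": 0},
    {"x": 0.02, "y": 0, "z": 0, "roll": 0, "fingers": 0},
    {"x": 0.02, "y": 0, "z": 0, "roll": 0, "fingers": 0},
    {"x": 0.02, "y": 0, "z": 0, "roll": 0, "fingers": 0},
    {"x": 0.015, "y": 0, "z": 0, "roll": 0, "fingers": 0},
    {"x": 0, "y": 0, "z": 0, "roll": 0, "fingers": 0}
  ]
}}

```text
clock: 8.22
eef_pos: [0.6245, 0.1135, 0.1295]
tool_rot: [0.093, 0.688, -0.096, 0.713]
ft_force: [-0.6, 0.1, -0.5]
grip_width: 0.0002
```

Run:
```python
from h import *
rel([0.632,0.121,0.1]); snap('wrist','w9.png')
```

```text
roll opt -0.0063
roll opt 3.1353
shift tool [0.0297 0.0092 0.0042] clock 8.2167 eef [0.6245 0.1135 0.1295] q [ 0.187  0.537  0.177  1.178 -0.015  0.455] F [-0.61  0.05 -0.55] w 0.0002
R cols
 [[ 0.0351  0.2651  0.9636]
 [-0.0084  0.9642 -0.265 ]
 [-0.9994  0.0012  0.036 ]]
```

View pics/w9.png

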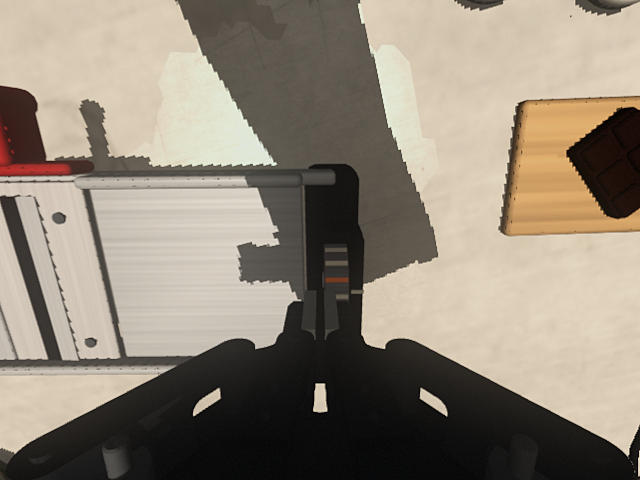

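Call:
{"name": "arm_command", "arguments": {
  "motion": [
    {"x": 0, "y": 0.01, "z": 0.005, "roll": -0.006, "fingers": 0},
    {"x": 0.012, "y": 0, "z": 0, "roll": 0, "fingers": 0},
    {"x": 0.012, "y": 0, "z": 0, "roll": 0, "fingers": 0},
    {"x": 0, "y": 0, "z": 0, "roll": 0, "fingers": 0}
  ]
}}

```text
clock: 8.6
eef_pos: [0.6363, 0.1212, 0.1113]
tool_rot: [0.093, 0.685, -0.093, 0.717]
ft_force: [-0.6, -0.9, 0.8]
grip_width: -0.0003
```

Run:
```python
from h import *
rel([0.632,0.121,0.1]); snap('wrist','w10.png')
```

```text
roll opt -0.002
roll opt 3.1396
shift tool [ 0.0111 -0.0014 -0.0046] clock 8.6 eef [0.6363 0.1212 0.1113] q [ 0.196  0.568  0.18   1.141 -0.015  0.459] F [-0.6  -0.89  0.8 ] w -0.0003
R cols
 [[ 0.0443  0.2608  0.9644]
 [-0.0069  0.9654 -0.2607]
 [-0.999   0.0049  0.0446]]
```

View pics/w10.png

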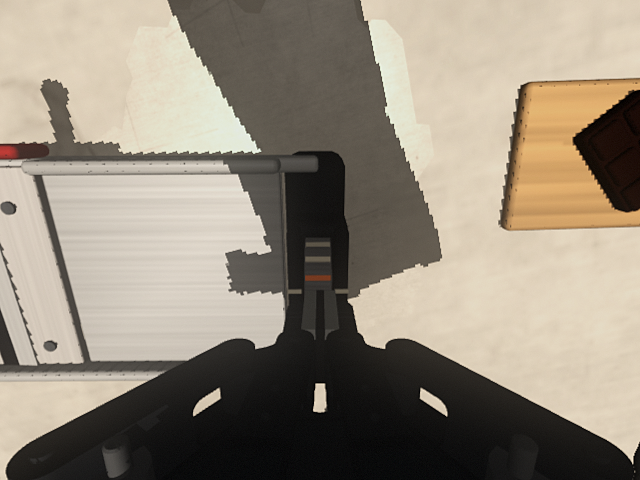

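Call:
{"name": "arm_command", "arguments": {
  "motion": [
    {"x": 0.004, "y": -0.001, "z": -0.006, "roll": 0, "fingers": 0},
    {"x": 0.006, "y": 0, "z": 0, "roll": 0, "fingers": 0},
    {"x": 0.003, "y": 0, "z": 0, "roll": 0, "fingers": 0}
  ]
}}

```text
clock: 8.9
eef_pos: [0.6327, 0.1224, 0.1013]
tool_rot: [0.093, 0.683, -0.093, 0.719]
ft_force: [-0.5, 0.6, -0.8]
grip_width: 0.0001
```

Run:
```python
from h import *
rel([0.632,0.121,0.0975])
```

```text
roll opt -0.0019
roll opt 3.1397
shift tool [ 0.0038 -0.0016 -0.0005] clock 8.9 eef [0.6327 0.1224 0.1013] q [ 0.199  0.564  0.146  1.104 -0.016  0.462] F [-0.47  0.58 -0.79] w 0.0001
R cols
 [[ 0.0507  0.2604  0.9642]
 [-0.0058  0.9655 -0.2605]
 [-0.9987  0.0076  0.0504]]
```

Call:
{"name": "arm_command", "arguments": {
  "motion": [
    {"x": 0.003, "y": -0.001, "z": 0, "roll": 0, "fingers": 0},
    {"x": 0.003, "y": 0, "z": 0, "roll": 0, "fingers": 0}
  ]
}}

```text
clock: 9.07
eef_pos: [0.6337, 0.1213, 0.0971]
tool_rot: [0.093, 0.681, -0.093, 0.72]
ft_force: [-3.9, -3.3, 18.1]
grip_width: 0.0001
```

Run:
```python
from h import *
rel([0.632,0.121,0.0975])
```

```text
roll opt -0.0017
roll opt 3.1399
shift tool [-0.0004 -0.0007 -0.0016] clock 9.0667 eef [0.6337 0.1213 0.0971] q [ 0.197  0.567  0.138  1.09  -0.017  0.46 ] F [-3.95 -3.25 18.14] w 0.0001
R cols
 [[ 0.0544  0.2602  0.964 ]
 [-0.0063  0.9655 -0.2603]
 [-0.9985  0.0081  0.0542]]
```

Call:
{"name": "arm_command", "arguments": {
  "motion": [
    {"x": 0.0015, "y": 0, "z": 0.003, "roll": 0, "fingers": 0},
    {"x": 0.0015, "y": 0, "z": 0.003, "roll": 0, "fingers": 0}
  ]
}}

```text
clock: 9.23
eef_pos: [0.6411, 0.1192, 0.0979]
tool_rot: [0.093, 0.679, -0.093, 0.722]
ft_force: [-1.0, 0.0, 3.0]
grip_width: 0.0
```

Run:
```python
from h import *
rel([0.632,0.121,0.0975]); snap('wrist','w11.png')
t=cv2.imread('pics/w11.png')[215:335,240:400]; cv2.imwrite('pics/z11.png',cv2.resize(t,(800,600),interpolation=cv2.INTER_CUBIC))
```

```text
roll opt -0.002
roll opt 3.1396
shift tool [-0.0002 -0.0006 -0.0093] clock 9.2333 eef [0.6411 0.1192 0.0979] q [ 0.192  0.575  0.155  1.093 -0.018  0.456] F [-0.98  0.    2.99] w 0.0
R cols
 [[ 0.0597  0.2604  0.9636]
 [-0.007   0.9655 -0.2605]
 [-0.9982  0.0088  0.0595]]
```

View pics/z11.png

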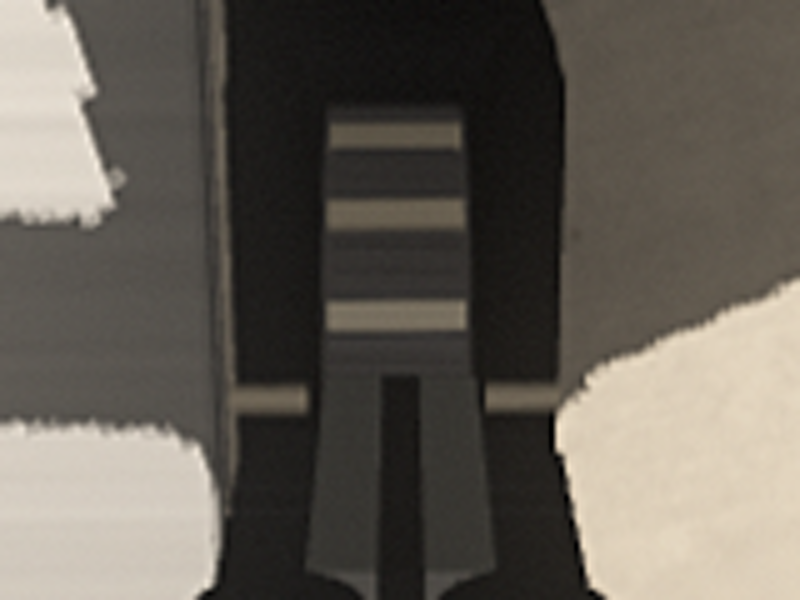

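The tip rolled about 7.7 mm and the orange line has moved under the tip, with the next cream line now at crop row 315. I'll lift straight off and check.

Call:
{"name": "arm_command", "arguments": {
  "motion": [
    {"x": -0.012, "y": 0, "z": 0, "roll": 0, "fingers": 0},
    {"x": -0.03, "y": 0, "z": 0, "roll": 0, "fingers": 0},
    {"x": -0.03, "y": 0, "z": 0, "roll": 0, "fingers": 0},
    {"x": -0.035, "y": 0, "z": -0.01, "roll": 0, "fingers": 0.5},
    {"x": 0, "y": -0.01, "z": -0.01, "roll": 0, "fingers": 1},
    {"x": 0, "y": 0, "z": 0, "roll": 0, "fingers": 1},
    {"x": 0, "y": 0, "z": 0, "roll": 0, "fingers": 1}
  ]
}}

```text
clock: 9.87
eef_pos: [0.6109, 0.1157, 0.2089]
tool_rot: [0.094, 0.681, -0.093, 0.72]
ft_force: [0.5, 0.9, 1.3]
grip_width: 0.0483
```

Run:
```python
from h import *
np.set_printoptions(precision=4,suppress=True)
rel([0.61,0.11,0.205]); c=snap('wrist','w12.png')
p=proj(c,[.6373,.1188,.091]);q=proj(c,[.6373,.1188,.0975]);print(p,q)
t=c['frame'][215:290,310:410,::-1].astype(float);t=np.clip(255*(t/255)**.6,0,255).astype('uint8'); cv2.imwrite('pics/z12.png',cv2.resize(t,(800,600),interpolation=cv2.INTER_CUBIC))
print('crop rows', (p[1]-215)*8,(q[1]-215)*8)
```

```text
roll opt -0.0025
roll opt 3.1391
shift tool [ 0.0039 -0.0058  0.0004] clock 9.8667 eef [0.6109 0.1157 0.2089] q [ 0.195  0.451  0.248  1.314 -0.016  0.459] F [0.46 0.94 1.33] w 0.0483
R cols
 [[ 0.0555  0.2609  0.9638]
 [-0.0058  0.9653 -0.261 ]
 [-0.9984  0.0089  0.0551]]
[331.1347 260.7759] [331.4589 263.8578]
crop rows 366.20691817679153 390.8620605167671
```

View pics/w12.png

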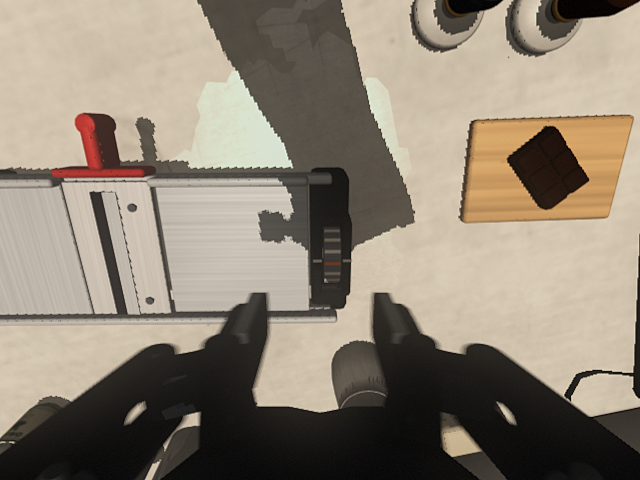

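View pics/z12.png

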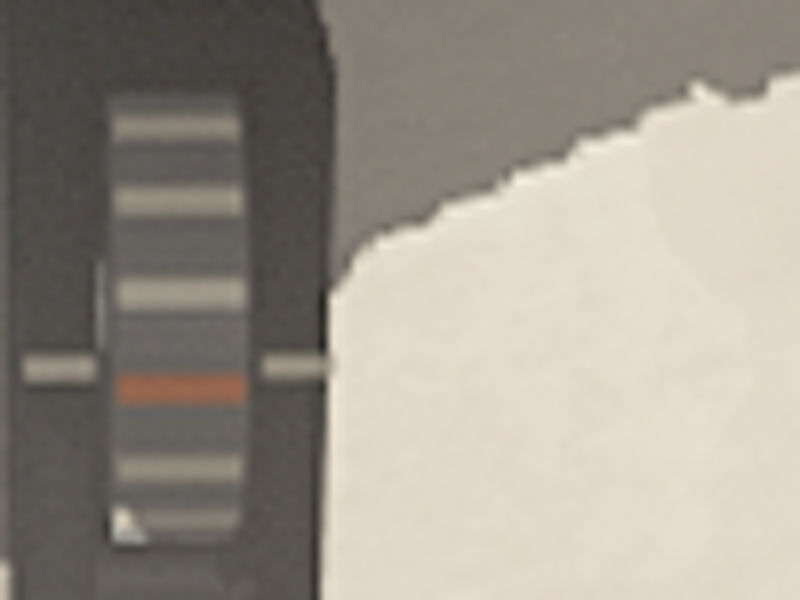

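The orange line is at crop row 389 and the wheel top is predicted at 391, so it's set. The flange (rows 168–177) still lies against the fence. I'll back off, take one last look and hand in.

Call:
{"name": "arm_command", "arguments": {
  "motion": [
    {"x": -0.03, "y": 0, "z": -0.02, "roll": 0, "fingers": 1},
    {"x": -0.02, "y": 0, "z": -0.02, "roll": 0, "fingers": 1},
    {"x": 0, "y": 0, "z": 0, "roll": 0, "fingers": 1},
    {"x": 0, "y": 0, "z": 0, "roll": 0, "fingers": 1},
    {"x": 0, "y": 0, "z": 0, "roll": 0, "fingers": 1},
    {"x": 0, "y": 0, "z": 0, "roll": 0, "fingers": 1},
    {"x": 0, "y": 0, "z": 0, "roll": 0, "fingers": 1}
  ]
}}

```text
clock: 10.5
eef_pos: [0.5685, 0.1267, 0.248]
tool_rot: [0.092, 0.686, -0.095, 0.715]
ft_force: [0.4, 0.7, 0.2]
grip_width: 0.0854
```

Run:
```python
from h import *
snap('scene','s13.png'); o=get_obs(); print(o['clock'],o['joint_vel'].round(3),o['ft_force'].round(2))
```

```text
10.55 [-0.    -0.005 -0.003  0.005 -0.001  0.   ] [0.49 0.03 0.64]
```

View pics/s13.png

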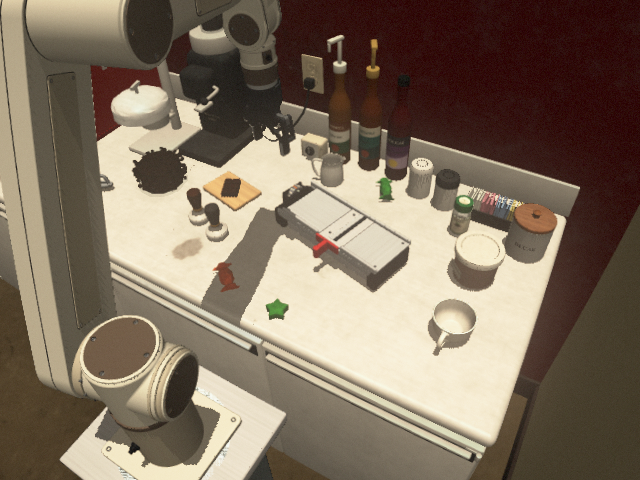

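The scene shows the cup (453,320), tub (479,258) and board (232,190) where they stood. The arm is clear and at rest.

```bash
python3 -c "
from workcell import job_done
print(job_done())"
```

```text
the job is handed in; nothing more can be done
None
```

The shaver is ready: the blade cassette was already home and held the pull, and the thickness wheel is on its third click. I handed the job in at about 10.5 s; `job_done()` reports no verdict.

- **Cassette:** a 12.6 N inward push moved the fin only 0.6 mm, so it was against its stop. I then pulled outwards at 10.6–12.6 N for about 1.5 s; it did not move (readings within 0.1 mm). I let go of the fin before touching the wheel.
- **Wheel:** it started on click 2, and I rolled it one click with the closed fingertips. At first contact the fingertips pressed with 18 N, slightly over the suggested 15 N. In the wrist picture the orange line now sits within about 0.5 mm of where the wheel's top should appear at the pointers.
- **Last checks:** the cassette's flange still lies against the fence. The cup, tub, board and chocolate look unmoved in the scene picture. The arm is clear and still. No check failed or disagreed.

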